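Close up a row of marble blanks in the dressing jig

ROBOT

A 6-joint arm with a two-finger parallel gripper is mounted at the origin on the work surface. World frame = base frame: x ahead of the robot, y to its left, z up, the work surface at z = 0. Lengths are in m, angles in rad, forces in N, time in s.
With the tool pointing down it reaches from about 0.35 to 0.775 m from the base axis. Payload 5.5 kg.
Tool frame: the origin (TCP) lies midway between the tips of the shut fingers; the grasp point (between the pads) lies 19 mm behind it; z points along the fingers, x is the direction in which the jaws open and shut, and the axes are right-handed (so a half turn about z gives the same grasp; the last joint's range is limited). The gripper opens to 85 mm and grips with 20 to 120 N. Pads are 22 mm wide; open, the fingers measure 114 mm over their backs; the gripper's body (76 mm by 85 mm) begins 54 mm behind the grasp point. The pads swing forward as they close: fully open they stand 13 mm farther back than shut.
Start: joints at [1.208, 0.313, 0.046, 1.304, 0, 1.431], TCP at [0.127, 0.561, 0.231] pointing down, gripper open.
Joint ranges: [-2.76, 2.76], [-0.86, 1.69], [-1.03, 1.26], [-2.2, 2.34], [-1.47, 1.5], [-3.14, 3.14]. Speed limits (rad/s): [2.57, 2.57, 3.14, 3.14, 3.14, 3.14].

INTERFACE

Orientations are given as a unit quaternion [w, x, y, z].
In Python, from workcell import env gives the robot as it stands.
- The arm moves only by the tool servo_tool, never from a script. Its argument "targets" is a list of rows, each an object with "xyz": the shift along the tool's x, y, z in m, a list of three; "twist": the turn, a rotation vector about the tool's x, y, z in rad, a list of three; "jaw": the opening, from 0 (shut) to 1 (fully open). A call has 1 to 12 rows; each row is the pose to reach, as a shift and turn from the pose commanded when the call began, along the tool's axes at that moment; what a row does not reach only later rows make up. A row lasts 1/12 s, in which the tool goes at most 41.7 mm and 7.16 degrees, less where a joint would pass 70% of its speed; a pose out of reach is approached as far as the arm can. A call with a gripper value outside its range is refused whole. The fingers move at their own pace and stop on an object; "squeeze" is the grip in N (left out, the last holds). Time passes only in rows, so rows that repeat a pose let the fingers close. It gives the time, the measured TCP pose, the force and the opening at its end, in the units of the state.
- env.get_state(): the state, without advancing time (a new reading comes with each control period).
- env.read_camera(name): name is "side" or "top" or "wrist"; returns a dict with "color" (400x640x3 uint8, red, green, blue), "depth" (400x640 float32, m along the optical axis (not along the pixel's ray), 0 where there is no reading), "fx", "fy", "cx", "cy" (pixels), "eye" and "attitude" of the camera in the world. Camera axes: x right, y down, z forward; pixel columns grow to the right and rows downward; lengths in m; the calibration is good to about 2 mm. A picture is of the moment at which its call begins.
- env.hand_in(): hands the job in, once; it reports no verdict.
The state is a dict: "clock": time; "joint_pos": joint angles; "qvel": joint speeds; "tau": joint torques, N m; "tcp_pos": TCP position; "orientation": TCP orientation; "wrist_force": force on the tool from outside, world axes, zero at the start; "ft_torque": the same for the moment, N m; "finger_gap": finger opening in m.
Only numpy, scipy, OpenCV 4.12 (cv2) and the standard library are available. Lean on these libraries where they do the work, as an engineer would, in place of code of your own. Each camera call takes 0.05 s, during which the arm holds its last target. There are 200 camera calls.

TASK

Get the five marble blanks ready for dressing: keeping them down on the board, square them up flush along the fence and slide them as one straight row against the end stop, then lean on the tail of the closed row with about 15 N (never over 30 N on the stone, it chips) for about a second. Then swing the red flip-over stop over and press it fully down behind the row so it cannot creep back, and leave the other things on the bench alone.

Things in the scene. Friction and masses are not known exactly. Their poses are not given: they have to be found in the camera images.
- jig: Dressing jig fixed to the bench: dark board 240 (x) x 460 (y) x 18 mm; origin: centre of its underside. Its x points away from the robot's side, y along the row, z up. A rigid aluminium fence, 25 mm thick, 24 high above the board, runs along y; its face is the plane x = +50 mm of this frame, looking to -x; the blanks belong on that side, x below +50.
- end_stop: Rigid steel end stop on the board against the fence face, 58 (x) x 22 (y) x 24 mm high, on the jig's -y end. Its face is the plane y = -170 mm of the jig's frame and looks to +y. This entry has the same origin and axes as the jig itself.
- fence_corner (a point): Point on the board's top (18 mm above the bench) where the fence face meets the end-stop face (jig x +50, y -170): the corner into which the row belongs.
- flip_hinge (a point): Centre of the flip-over stop's hinge pin, in a bracket behind the fence, at jig x +86, y +20.2 mm, 30 mm above the board; the pin runs along the jig's y. To swing the stop over, push the back of its arm from behind (from +x) towards the robot, 25 to 45 mm above the pin, till the arm leans over the fence, then press the foot down from above. The space behind it is free for 80 mm.
- flip_stop (a joint): Angle of the red flip-over stop: 0 = down, its foot on the robot's side of the fence behind the row's tail; 1.57 = arm straight up; it starts swung back behind the fence at 2.0 to 2.45 rad (limit 2.5). Arm 70 mm long, 18 wide along y, 8 thick, 150 g. Stiff hinge: it stays wherever it is left; 2 to 3 N on its foot swings it.
- flip_foot (a point): Middle of the underside of the flip-over stop's foot (a block at the arm's end, 32 mm along the arm, 28.5 deep, pointing down when down): 54 mm from the pin along the arm, 24.5 to the foot's side. Down, its face to the row is at jig y = +11.2 mm, a few mm behind the tail of a tight row; if the row is not closed up, it lands on top of the last blank.
- blank1: White marble blank 1 of 5, counted from the end stop (meets the stop). 48 mm along its x, 38 high, about 180 g; sawn to 33 to 40 mm along its y (along the row): they differ, the exact length is unknown, so feel for the end of travel. Sliding one takes 1 to 2 N. Origin: centre of the underside. Starts 6 to 16 mm off the fence, a little askew, with gaps to its neighbours.
- blank2: White marble blank 2 of 5, counted from the end stop. 48 mm along its x, 38 high, about 180 g; sawn to 33 to 40 mm along its y (along the row): they differ, the exact length is unknown, so feel for the end of travel. Sliding one takes 1 to 2 N. Origin: centre of the underside. Starts 6 to 16 mm off the fence, a little askew, with gaps to its neighbours.
- blank3: White marble blank 3 of 5, counted from the end stop. 48 mm along its x, 38 high, about 180 g; sawn to 33 to 40 mm along its y (along the row): they differ, the exact length is unknown, so feel for the end of travel. Sliding one takes 1 to 2 N. Origin: centre of the underside. Starts 6 to 16 mm off the fence, a little askew, with gaps to its neighbours.
- blank4: White marble blank 4 of 5, counted from the end stop. 48 mm along its x, 38 high, about 180 g; sawn to 33 to 40 mm along its y (along the row): they differ, the exact length is unknown, so feel for the end of travel. Sliding one takes 1 to 2 N. Origin: centre of the underside. Starts 6 to 16 mm off the fence, a little askew, with gaps to its neighbours.
- blank5: White marble blank 5 of 5, counted from the end stop (the tail, pushed from its +y side). 48 mm along its x, 38 high, about 180 g; sawn to 33 to 40 mm along its y (along the row): they differ, the exact length is unknown, so feel for the end of travel. Sliding one takes 1 to 2 N. Origin: centre of the underside. Starts 6 to 16 mm off the fence, a little askew, with gaps to its neighbours.
- hammer: Hammer with a wooden handle lying on the bench. Not part of the job: leave it where it is. Origin: centre of the underside.
- chisel: Steel stone chisel, 230 mm, lying on the bench. Not part of the job: leave it where it is. Origin: centre of the underside.
- square: Try square, wooden stock and steel blade, flat on the bench. Not part of the job: leave it where it is. Origin: centre of the underside.
- rubbing_stone: Dark rubbing stone, 50 x 150 x 25 mm, on the bench beside the jig's +y end. Not part of the job: leave it where it is. Origin: centre of the underside.
- tin: Tin with a yellow label, 72 mm across, 75 high, on the bench behind the jig near its end-stop end. Not part of the job: leave it where it is. Origin: centre of the underside.
- brush: Dusting brush on the bench between the robot and the jig's left end. Not part of the job: leave it where it is. Origin: centre of the underside.
- chip: Red-brown stone chip, 42 x 30 x 14 mm, on the jig's board, on the robot's side, near the end stop. Not part of the job: leave it where it is. Origin: centre of the underside.
Not all that is in view belongs to the job. What is shaped like the blank3 but turquoise or yellow is not meant. What is shaped like the blank4 but green is not meant.

How it is judged:
By the outcome, as a careful person would: the job done as asked, in the order asked, and still so for the second after the job is handed in, with the robot touching nothing.
It also fails if it takes over 70 s, if anything falls off the work surface, if the arm or the gripper's body presses on something with over 40 N, if the wrist force passes 120 N, or if a joint passes its speed limit or range.

## Working session

There is one attempt and no reset: what is moved stays moved. The work goes in short steps, Python scripts to look and compute and a tool call to move; the robot and the scene stay as the last step left them, time stands still between calls to the robot, and variables do not carry over. Pictures are saved under pics/ and viewed, about 8 in all and at most 12, crops included, and the job is handed in when it is done.

Besides the shell and the picture viewer there is one more tool, called after ">>>" as a command line: name --argument value ..., lists and objects as JSON in quotes. servo_tool: Moves the arm, as the interface text tells. Its arguments: {"type":"object","properties":{"targets":{"type":"array","items":{"type":"object","properties":{"xyz":{"type":"array","items":{"type":"number"}},"twist":{"type":"array","items":{"type":"number"}},"jaw":{"type":"number"}}}},"squeeze":{"type":"number"}},"required":["targets"]}

```bash
ls; mkdir -p pics; cat > h.py <<'E'
import numpy as np, cv2
from workcell import env
from scipy.spatial.transform import Rotation as R
def rot(q): q=np.asarray(q,float); return R.from_quat(np.r_[q[1:],q[0]]).as_matrix() if q.size==4 else q
def cam(n):
    c=env.read_camera(n); c['R']=rot(c['attitude']); return c
def pts(c):
    v,u=np.indices(c['depth'].shape); d=c['depth']
    p=np.stack([(u-c['cx'])/c['fx']*d,(v-c['cy'])/c['fy']*d,d],-1)
    return p@c['R'].T+np.asarray(c['eye'])
def ray(c,u,v,z):
    d=c['R']@np.array([(u-c['cx'])/c['fx'],(v-c['cy'])/c['fy'],1]); e=np.asarray(c['eye']); return e+d*(z-e[2])/d[2]
def proj(c,p):
    q=c['R'].T@(np.asarray(p)-c['eye']); return q[0]/q[2]*c['fx']+c['cx'],q[1]/q[2]*c['fy']+c['cy']
def save(c,n): cv2.imwrite('pics/'+n,c['color'][:,:,::-1])
E
python3 - <<'E'
from h import *
import pickle
s=env.get_state(); print({k:np.round(v,4) for k,v in s.items()})
print(np.round(rot(s['orientation']),3))
for n in('top','side'):
    c=cam(n); save(c,n+'0.png'); pickle.dump(c,open(n+'0.pkl','wb')); print(n,c['eye'],np.round(c['R'],3),c['fx'],c['cx'],c['cy'])
E
```

```text
pics
{'clock': np.float64(0.0), 'joint_pos': array([ 1.2084,  0.314 ,  0.045 ,  1.3036, -0.    ,  1.4312]), 'qvel': array([-0.0009,  0.0021,  0.0016,  0.0016, -0.0001,  0.0003]), 'tau': array([-1.80000e-03, -4.80635e+01,  2.98530e+01,  1.97000e-02,
       -3.00000e-04,  0.00000e+00]), 'tcp_pos': array([0.1269, 0.5603, 0.2304]), 'orientation': array([ 5.000e-04,  7.813e-01,  6.241e-01, -8.000e-04]), 'wrist_force': array([-0.3782, -0.6835, -0.3792]), 'ft_torque': array([ 0.0689, -0.0267,  0.0195]), 'finger_gap': np.float64(0.0855)}
[[ 0.221  0.975 -0.001]
 [ 0.975 -0.221 -0.002]
 [-0.002 -0.    -1.   ]]
top [0.30405926 0.01319796 1.04592766] [[ 0.011 -0.974  0.226]
 [-1.    -0.01   0.002]
 [ 0.001 -0.226 -0.974]] 378.9342381063141 323.27372267788934 199.18876920220782
side [-0.08129804  0.95012192  0.71521143] [[-0.83  -0.276  0.484]
 [-0.557  0.407 -0.724]
 [ 0.002 -0.871 -0.492]] 420.18479262094024 322.9225757795647 194.70329969031195
```

View pics/top0.png

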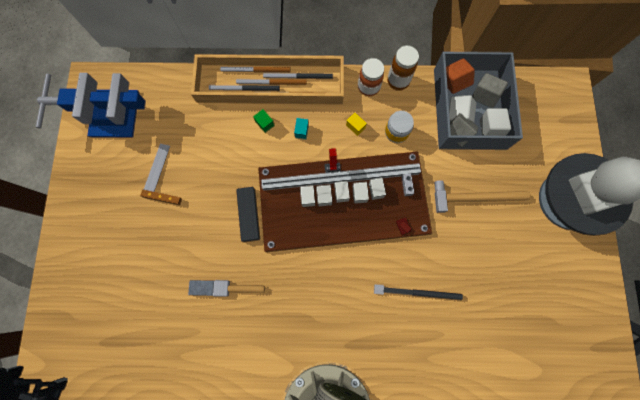

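View pics/side0.png

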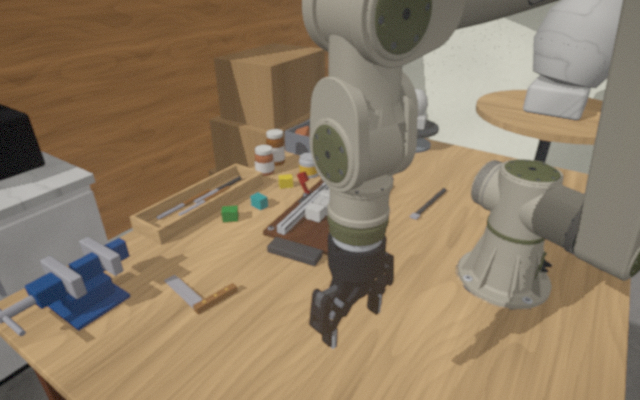

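The top view shows the jig at the centre. The five white blanks lie from (307,196) (tail, blank5) to (378,187) (blank1). The end stop is at (408,183), the red flip stop at (333,160) and the chip at (404,227). The green (263,121), turquoise (302,128) and yellow (357,123) blocks behind the fence are decoys, because the blanks meant are the white ones on the board.

```bash
python3 - <<'E'
from h import *
import pickle
c=pickle.load(open('top0.pkl','rb')); P=pts(c); im=c['color']
hsv=cv2.cvtColor(im,cv2.COLOR_RGB2HSV)
roi=np.zeros(im.shape[:2],bool); roi[145:255,255:435]=1
print('z floor',np.median(P[300:330,300:350,2]))
b=roi&(abs(P[...,2]-.018)<.006)&(hsv[...,2]<110)&(hsv[...,1]>60)
rect=cv2.minAreaRect(P[b][:,:2].astype(np.float32)); print('board',rect, cv2.boxPoints(rect))
w=(roi&(hsv[...,1]<50)&(hsv[...,2]>170)&(P[...,2]>.048)&(P[...,2]<.064)).astype(np.uint8)
n,l,st,ce=cv2.connectedComponentsWithStats(w)
for i in range(1,n):
    if st[i,4]>15:
        q=P[l==i]; print(st[i],ce[i].round(1),q.mean(0).round(4),cv2.minAreaRect(q[:,:2].astype(np.float32)))
r=roi&(hsv[...,1]>150)&((hsv[...,0]<8)|(hsv[...,0]>172))&(hsv[...,2]>80)
n,l,st,ce=cv2.connectedComponentsWithStats(r.astype(np.uint8))
for i in range(1,n):
    if st[i,4]>15: q=P[l==i]; print('red',st[i],q.min(0).round(3),q.max(0).round(3),q.mean(0).round(3))
f=roi&(abs(P[...,2]-.042)<.005)&(hsv[...,1]<60)
rect=cv2.minAreaRect(P[f][:,:2].astype(np.float32)); print('fence',rect,cv2.fitLine(P[f][:,:2].astype(np.float32),cv2.DIST_HUBER,0,.01,.01).ravel())
E
```

```text
z floor 0.0004191507946698092
board ((0.5395162105560303, -0.029947638511657715), (0.2400539219379425, 0.4822908937931061), 6.701529026031494) [[ 0.3921683   0.19554338]
 [ 0.44845036 -0.2834523 ]
 [ 0.68686414 -0.25543866]
 [ 0.6305821   0.22355703]]
[371 179  14  17 179] [377.5 186.6] [ 0.5695 -0.131   0.0564] ((0.569342315196991, -0.13132846355438232), (0.04746969789266586, 0.0321090929210186), 11.595091819763184)
[335 182  14  17 194] [341.8 190. ] [ 0.559  -0.0345  0.0568] ((0.5593315958976746, -0.03458631783723831), (0.04611022025346756, 0.03311540558934212), 6.115116119384766)
[354 183  14  17 214] [360.6 191. ] [ 0.5569 -0.0852  0.0565] ((0.556812047958374, -0.08517563343048096), (0.045174773782491684, 0.035391371697187424), 0.1779129058122635)
[301 186  14  18 206] [307.1 194.5] [0.5455 0.0587 0.0567] ((0.5454357266426086, 0.058532774448394775), (0.046235691756010056, 0.03354457765817642), 5.967703819274902)
[317 186  15  17 206] [323.8 193.9] [0.5478 0.0137 0.0565] ((0.5478994846343994, 0.01331782154738903), (0.046401720494031906, 0.035806044936180115), 6.360724925994873)
red [329 148   8  22 101] [ 0.618 -0.019  0.013] [0.658 0.001 0.123] [ 0.635 -0.007  0.097]
red [400 219  11  14  72] [ 0.451 -0.219  0.022] [ 0.487 -0.194  0.037] [ 0.467 -0.205  0.031]
fence ((0.573027491569519, -0.03693586587905884), (0.09192954003810883, 0.4392331838607788), 5.863495349884033) [ 0.10805303 -0.99414515  0.59451437  0.01443997]
```

>>> servo_tool --targets '[{"xyz":[-0.484,0.51,-0.07],"twist":[0,0,-0.33],"jaw":0},{"xyz":[-0.484,0.51,-0.07],"twist":[0,0,-0.33],"jaw":0},{"xyz":[-0.484,0.51,-0.07],"twist":[0,0,-0.33],"jaw":0},{"xyz":[-0.484,0.51,-0.07],"twist":[0,0,-0.33],"jaw":0},{"xyz":[-0.484,0.51,-0.07],"twist":[0,0,-0.33],"jaw":0},{"xyz":[-0.484,0.51,-0.07],"twist":[0,0,-0.33],"jaw":0},{"xyz":[-0.484,0.51,-0.07],"twist":[0,0,-0.33],"jaw":0},{"xyz":[-0.484,0.51,-0.07],"twist":[0,0,-0.33],"jaw":0},{"xyz":[-0.484,0.51,-0.07],"twist":[0,0,-0.33],"jaw":0},{"xyz":[-0.484,0.51,-0.07],"twist":[0,0,-0.33],"jaw":0},{"xyz":[-0.484,0.51,-0.07],"twist":[0,0,-0.33],"jaw":0},{"xyz":[-0.484,0.51,-0.07],"twist":[0,0,-0.33],"jaw":0}]'

```text
clock: 1.1
tcp_pos: [0.4022, 0.1475, 0.2807]
orientation: [-0.0, 0.668, 0.744, 0.0]
wrist_force: [0.9, 0.2, -0.0]
finger_gap: -0.0
```

>>> servo_tool --targets '[{"xyz":[-0.183,0.096,-0.02],"twist":[0,0,0],"jaw":0},{"xyz":[-0.183,0.096,-0.02],"twist":[0,0,0],"jaw":0},{"xyz":[-0.183,0.096,-0.02],"twist":[0,0,0],"jaw":0},{"xyz":[-0.183,0.096,-0.02],"twist":[0,0,0],"jaw":0},{"xyz":[-0.183,0.096,-0.02],"twist":[0,0,0],"jaw":0},{"xyz":[-0.183,0.096,-0.02],"twist":[0,0,0],"jaw":0},{"xyz":[-0.183,0.096,-0.02],"twist":[0,0,0],"jaw":0}]'

```text
clock: 1.68
tcp_pos: [0.5175, -0.0242, 0.2995]
orientation: [-0.001, 0.67, 0.743, -0.0]
wrist_force: [-0.0, 1.3, -0.3]
finger_gap: 0.0001
```

```bash
python3 - <<'E'
from h import *
import pickle
c=cam('wrist'); save(c,'w1.png'); pickle.dump(c,open('w1.pkl','wb')); s=env.get_state()
print(s['clock'],s['tcp_pos'],s['orientation'],s['wrist_force'],c['eye'],c['R'].round(3),c['fx'])
E
```

```text
1.7333 [ 0.51660626 -0.02285535  0.29967838] [-9.99174496e-04  6.68944759e-01  7.43311356e-01 -3.72559090e-04] [-0.08394046 -0.33057974  0.01646851] [ 0.44991406 -0.03124147  0.44324465] [[-0.103  0.958  0.266]
 [ 0.995  0.099  0.028]
 [ 0.001  0.268 -0.963]] 308.475833512773
```

View pics/w1.png

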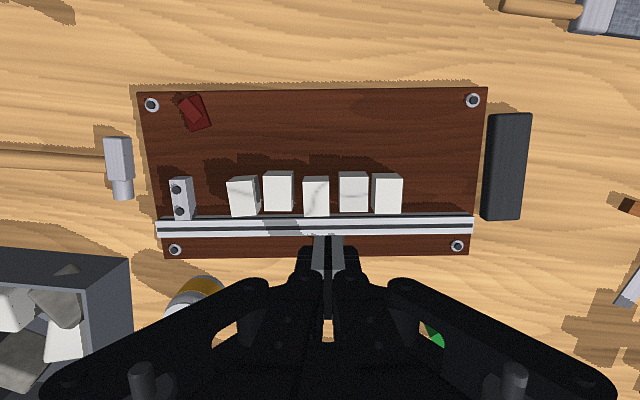

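The wrist view shows the row clearly: image right is jig +y and image down is +x. From left to right there is the end stop (182,198), then blanks 1 to 5 at (243,196), (278,190), (316,196), (353,192) and (388,193). The fence band is at v≈225 and the chip at (193,112).

```bash
cat > meas.py <<'E'
from h import *
def blanks(c,P,J=None,ylim=None):
    hsv=cv2.cvtColor(c['color'],cv2.COLOR_RGB2HSV)
    w=((hsv[...,1]<45)&(hsv[...,2]>150)&(P[...,2]>.049)&(P[...,2]<.063)).astype(np.uint8)
    w[:150]=0; w[240:]=0
    return w
E
python3 - <<'E'
from meas import *
import pickle
c=pickle.load(open('w1.pkl','rb')); P=pts(c); im=c['color']; hsv=cv2.cvtColor(im,cv2.COLOR_RGB2HSV)
b=((hsv[...,2]<125)&(hsv[...,1]>90)&(abs(P[...,2]-.018)<.005)).astype(np.uint8); b[260:]=0
# near edge line, left & right edges (sub-pixel by mask)
cols=np.arange(170,460,5); top=[np.argmax(b[:,u]) for u in cols]
pt=np.array([ray(c,u,v-.5,.018)[:2] for u,v in zip(cols,top)],np.float32); ln=cv2.fitLine(pt,cv2.DIST_HUBER,0,.01,.01).ravel(); print('near edge',ln, 'yaw',np.degrees(np.arctan2(-ln[0]*np.sign(ln[1]),abs(ln[1]))))
for nm,rows in(('L',range(110,200,5)),('R',range(110,200,5))):
    e=[(np.argmax(b[v]) - .5) if nm=='L' else (639-np.argmax(b[v][::-1])+.5) for v in rows]
    q=np.array([ray(c,u,v,.018)[:2] for u,v in zip(e,rows)],np.float32); l=cv2.fitLine(q,cv2.DIST_HUBER,0,.01,.01).ravel(); print(nm,l)
# fence profile along columns: brightness at some columns
for u in(215,335,430): print(u,[int(x) for x in hsv[205:245,u,2]])
print('stop row190',[int(x) for x in hsv[200,160:205,2]])
w=blanks(c,P); n,l,st,ce=cv2.connectedComponentsWithStats(w)
for i in range(1,n):
    if st[i,4]>60: q=P[l==i]; print(st[i],q.mean(0).round(4),cv2.minAreaRect(q[:,:2].astype(np.float32)))
E
```

```text
near edge [ 0.11676753 -0.9931593   0.42189676 -0.05370033] yaw 6.705583
L [ 0.993062    0.11759183  0.52488595 -0.27445772]
R [0.9933901  0.11478749 0.479793   0.18267657]
215 [56, 60, 54, 63, 64, 63, 69, 66, 54, 54, 90, 98, 97, 14, 71, 131, 225, 217, 207, 205, 207, 218, 64, 66, 55, 52, 234, 207, 203, 205, 208, 240, 64, 76, 89, 92, 81, 85, 91, 86]
335 [61, 59, 55, 57, 53, 58, 56, 51, 72, 100, 97, 40, 36, 77, 234, 211, 201, 207, 202, 214, 99, 67, 64, 57, 136, 215, 209, 207, 218, 230, 68, 81, 85, 81, 85, 85, 77, 85, 81, 86]
430 [65, 63, 56, 69, 63, 62, 65, 82, 97, 111, 17, 60, 121, 241, 219, 214, 213, 218, 234, 53, 64, 68, 44, 205, 212, 210, 213, 217, 245, 92, 81, 84, 78, 75, 88, 89, 86, 87, 81, 80]
stop row190 [89, 91, 61, 61, 63, 62, 59, 64, 62, 60, 51, 58, 203, 200, 186, 187, 190, 189, 196, 195, 195, 190, 189, 188, 188, 190, 193, 194, 126, 116, 121, 117, 118, 119, 123, 95, 80, 80, 83, 82, 80, 82, 79, 82, 85]
[263 176  29  35 976] [ 0.5559 -0.0858  0.057 ] ((0.556580126285553, -0.08610784262418747), (0.046664029359817505, 0.036300573498010635), 5.862476825714111)
[340 177  29  35 980] [0.5472 0.0129 0.057 ] ((0.5475671291351318, 0.013174639083445072), (0.04624989628791809, 0.036160100251436234), 5.914198398590088)
[375 178  28  36 934] [0.5449 0.0578 0.057 ] ((0.5451323986053467, 0.058020222932100296), (0.0472802072763443, 0.03502912446856499), 4.93489933013916)
[226 181  31  36 890] [ 0.5681 -0.1319  0.057 ] ((0.5686343312263489, -0.13207405805587769), (0.04756591469049454, 0.03332757577300072), 10.411737442016602)
[302 181  27  36 898] [ 0.5585 -0.0355  0.0571] ((0.5588961243629456, -0.03548913821578026), (0.047388311475515366, 0.03339153900742531), 7.025426864624023)
```

```bash
cat >> meas.py <<'E'
YAW=np.radians(6.7); JX=np.array([np.cos(YAW),np.sin(YAW)]); JY=np.array([-np.sin(YAW),np.cos(YAW)]); J0=np.array([.5413,-.0413])
def tj(p): d=np.asarray(p)[...,:2]-J0; return np.stack([d@JX,d@JY],-1)*1000
def state():
    s=env.get_state(); M=rot(s['orientation']); f=np.asarray(s['wrist_force'])
    print('t %.2f tcp jig'%s['clock'],tj(s['tcp_pos']).round(1),'z %.1f'%(s['tcp_pos'][2]*1000),'yaw err deg %.2f'%(np.degrees(np.arctan2(M[1,0],M[0,0]))-90-np.degrees(YAW)),'tilt',M[2].round(3),'F jig',(f[:2]@JX).round(1),(f[:2]@JY).round(1),f[2].round(1))
def report(c):
    P=pts(c); w=blanks(c,P); n,l,st,ce=cv2.connectedComponentsWithStats(w)
    for i in sorted(range(1,n),key=lambda i:st[i,0]):
        if st[i,4]>60:
            q=tj(P[l==i]).astype(np.float32); r=cv2.minAreaRect(q); a=(r[2]+45)%90-45
            bx=cv2.boxPoints(r); print('blank',st[i,4],np.round(r[0],1),np.round(r[1],1),'ang %.1f'%a,'x',np.percentile(q[:,0],[1,99]).round(1),'y',np.percentile(q[:,1],[1,99]).round(1))
E
python3 - <<'E'
from meas import *
import pickle
c=pickle.load(open('w1.pkl','rb')); state(); report(c)
for u,v in((215,220),(335,218.5),(430,217.3)): print('fence',tj(ray(c,u,v,.042)).round(1))
print('stop',tj(ray(c,187.5,200,.042)).round(1))
print('chip',tj(ray(c,193,112,.032)).round(1))
P=pts(c)
t=pickle.load(open('top0.pkl','rb'));PT=pts(t);hsv=cv2.cvtColor(t['color'],cv2.COLOR_RGB2HSV)
m=np.zeros(hsv.shape[:2],bool);m[145:180,325:342]=1
m&=(hsv[...,1]>150)&((hsv[...,0]<8)|(hsv[...,0]>172))&(PT[...,2]>.06)
q=tj(PT[m]); z=PT[m][:,2]*1000
print('flip',np.c_[q,z].round(0)[::6].tolist())
E
```

```text
t 1.73 tcp jig [-22.4  21.2] z 299.7 yaw err deg -0.67 tilt [ 0.001 -0.002 -1.   ] F jig -0.1 -0.3 0.0
blank 890 [ 16.6 -93.3] [47.6 33.3] ang 3.7 x [-7.  39.7] y [-109.8  -76.6]
blank 976 [  9.9 -46.3] [36.3 46.7] ang -0.8 x [-13.1  32.4] y [-63.7 -28.3]
blank 898 [18.2  3.7] [47.4 33.4] ang 0.3 x [-4.7 41.4] y [-12.6  20.1]
blank 980 [12.6 53.4] [36.2 46.2] ang -0.8 x [-10.3  35.3] y [35.6 70.8]
blank 934 [15.4 98.2] [35.  47.3] ang -1.8 x [-7.5 38.6] y [ 81.1 115. ]
fence [  50.4 -136. ]
fence [50.5 29.2]
fence [ 50.6 159.7]
stop [  21.3 -169.9]
chip [ -93.  -151.8]
flip [[120.0, 16.0, 111.0], [117.0, 16.0, 110.0], [114.0, 19.0, 113.0], [110.0, 22.0, 116.0], [106.0, 23.0, 120.0], [104.0, 23.0, 117.0], [101.0, 23.0, 118.0], [97.0, 24.0, 123.0], [95.0, 27.0, 120.0], [93.0, 27.0, 119.0], [92.0, 27.0, 115.0], [89.0, 27.0, 114.0], [89.0, 30.0, 108.0], [89.0, 14.0, 104.0], [86.0, 17.0, 103.0], [84.0, 20.0, 103.0], [83.0, 22.0, 98.0], [81.0, 25.0, 96.0], [88.0, 24.0, 66.0], [86.0, 18.0, 62.0]]
```

>>> servo_tool --targets '[{"xyz":[-0.066,-0.023,0.15],"twist":[0,0,-0.0117],"jaw":1},{"xyz":[-0.066,-0.023,0.15],"twist":[0,0,-0.0117],"jaw":1},{"xyz":[-0.066,-0.023,0.15],"twist":[0,0,-0.0117],"jaw":1},{"xyz":[-0.066,-0.023,0.15],"twist":[0,0,-0.0117],"jaw":1},{"xyz":[-0.066,-0.023,0.285],"twist":[0,0,-0.0117],"jaw":1},{"xyz":[-0.066,-0.023,0.285],"twist":[0,0,-0.0117],"jaw":1},{"xyz":[-0.066,-0.023,0.285],"twist":[0,0,-0.0117],"jaw":1},{"xyz":[-0.066,-0.023,0.285],"twist":[0,0,-0.0117],"jaw":1},{"xyz":[-0.066,-0.023,0.285],"twist":[0,0,-0.0117],"jaw":1}]'

```text
clock: 2.48
tcp_pos: [0.4973, -0.0879, 0.0129]
orientation: [-0.004, 0.663, 0.748, -0.001]
wrist_force: [-0.5, -0.3, 0.6]
finger_gap: 0.0854
```

```bash
python3 -c "
from meas import *
state(); print(env.get_state()['finger_gap'])"
```

```text
t 2.48 tcp jig [-49.1 -41.1] z 12.9 yaw err deg 0.21 tilt [ 0.004 -0.007 -1.   ] F jig -0.5 -0.2 0.6
0.08538083685742198
```

>>> servo_tool --targets '[{"xyz":[0,0.012,0],"twist":[0,0,0],"jaw":1},{"xyz":[0,0.02,0],"twist":[0,0,0],"jaw":1},{"xyz":[0,0.024,0],"twist":[0,0,0],"jaw":1},{"xyz":[0,0.027,0],"twist":[0,0,0],"jaw":1},{"xyz":[0,0.03,0],"twist":[0,0,0],"jaw":1},{"xyz":[0,0.032,0],"twist":[0,0,0],"jaw":1},{"xyz":[0,0.033,0],"twist":[0,0,0],"jaw":1},{"xyz":[0,0.033,0],"twist":[0,0,0],"jaw":1}]'

```text
clock: 3.15
tcp_pos: [0.5335, -0.0863, 0.0156]
orientation: [-0.0, 0.664, 0.748, -0.0]
wrist_force: [-2.3, -0.2, 2.9]
finger_gap: 0.0854
```

```bash
cat > look.py <<'E'
import sys
from meas import *
state(); c=cam('wrist'); report(c)
if len(sys.argv)>1: save(c,sys.argv[1])
E
python3 look.py w2.png
```

```text
t 3.15 tcp jig [-13.  -43.7] z 15.6 yaw err deg 0.11 tilt [ 0.    -0.001 -1.   ] F jig -2.3 0.0 2.9
```

```bash
sed -i 's/    w\[:150\]=0; w\[240:\]=0/    j=tj(P); w[(j[...,0]<-40)|(j[...,0]>58)|(j[...,1]<-168)|(j[...,1]>170)]=0/' meas.py; python3 look.py w2.png
```

```text
t 3.20 tcp jig [-13.1 -43.8] z 15.5 yaw err deg 0.11 tilt [ 0. -0. -1.] F jig -2.4 0.0 2.4
blank 816 [  5.1 -77.9] [20.7  8.8] ang 28.0 x [-2.8 14.9] y [-85.9 -76.7]
blank 4853 [ -4.2 -46.1] [36.4 21.3] ang -1.7 x [-14.6   5. ] y [-63.7 -28.5]
blank 991 [  3.7 -11.2] [11.1 21.5] ang -35.5 x [-2.8 11.6] y [-13.8  -1.6]
blank 471 [30.  36.2] [19.8  9.8] ang 32.3 x [20.8 35.5] y [33.7 44. ]
blank 2825 [-6.3 62.9] [57.2 23.5] ang -27.7 x [-12.1  14.9] y [34.4 81.7]
```

View pics/w2.png

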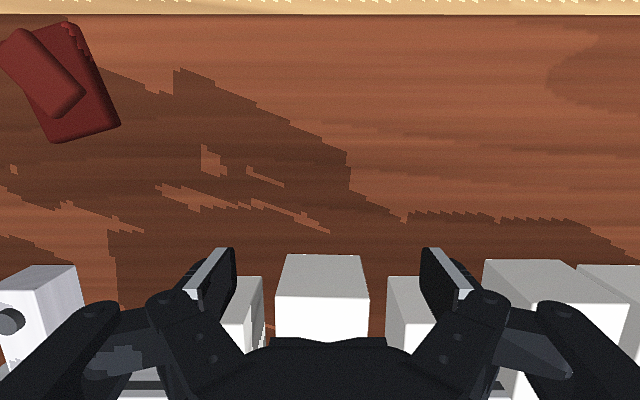

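The view shows both fingers touching blanks 1 and 3 near their middles (fingers at about (210,280) and (445,280)). Blank 2 (323,295) is untouched. The faces are at x≈-3, so there are 5 mm left to go.

>>> servo_tool --targets '[{"xyz":[0,0.002,0],"twist":[0,0,0],"jaw":1},{"xyz":[0,0.004,0],"twist":[0,0,0],"jaw":1},{"xyz":[0,0.005,0],"twist":[0,0,0],"jaw":1},{"xyz":[0,0.006,0],"twist":[0,0,0],"jaw":1},{"xyz":[0,0.006,0],"twist":[0,0,0],"jaw":1}]'

```text
clock: 3.67
tcp_pos: [0.5373, -0.086, 0.0153]
orientation: [-0.002, 0.664, 0.748, -0.002]
wrist_force: [-10.3, -1.5, 7.3]
finger_gap: 0.0855
```

```bash
python3 -c "
from meas import *
state()"
```

```text
t 3.67 tcp jig [ -9.2 -43.9] z 15.3 yaw err deg 0.06 tilt [-0.    -0.005 -1.   ] F jig -10.4 -0.3 7.3
```

>>> servo_tool --targets '[{"xyz":[0,-0.028,0],"twist":[0,0,0],"jaw":1},{"xyz":[0.01,-0.028,0],"twist":[0,0,0],"jaw":1},{"xyz":[0.0475,-0.028,0],"twist":[0,0,0],"jaw":1},{"xyz":[0.0475,-0.025,0],"twist":[0,0,0],"jaw":1},{"xyz":[0.0475,-0.019,0],"twist":[0,0,0],"jaw":1},{"xyz":[0.0475,-0.015,0],"twist":[0,0,0],"jaw":1},{"xyz":[0.0475,-0.011,0],"twist":[0,0,0],"jaw":1},{"xyz":[0.0475,-0.007,0],"twist":[0,0,0],"jaw":1},{"xyz":[0.0475,-0.004,0],"twist":[0,0,0],"jaw":1},{"xyz":[0.0475,-0.002,0],"twist":[0,0,0],"jaw":1},{"xyz":[0.0475,0,0],"twist":[0,0,0],"jaw":1},{"xyz":[0.0475,0,0],"twist":[0,0,0],"jaw":1}]'

```text
clock: 4.67
tcp_pos: [0.5314, -0.039, 0.015]
orientation: [-0.002, 0.664, 0.748, -0.002]
wrist_force: [-9.5, -3.0, 7.7]
finger_gap: 0.0854
```

```bash
python3 -c "
from meas import *
state()"
```

```text
t 4.67 tcp jig [-9.6  3.4] z 15.0 yaw err deg 0.07 tilt [ 0.    -0.006 -1.   ] F jig -9.8 -1.8 7.7
```

>>> servo_tool --targets '[{"xyz":[0,-0.017,0],"twist":[0,0,0],"jaw":1},{"xyz":[0.01,-0.017,0],"twist":[0,0,0],"jaw":1},{"xyz":[0.0475,-0.017,0],"twist":[0,0,0],"jaw":1},{"xyz":[0.0475,-0.015,0],"twist":[0,0,0],"jaw":1},{"xyz":[0.0475,-0.011,0],"twist":[0,0,0],"jaw":1},{"xyz":[0.0475,-0.008,0],"twist":[0,0,0],"jaw":1},{"xyz":[0.0475,-0.005,0],"twist":[0,0,0],"jaw":1},{"xyz":[0.0475,-0.002,0],"twist":[0,0,0],"jaw":1},{"xyz":[0.0475,0,0],"twist":[0,0,0],"jaw":1},{"xyz":[0.0475,0,0],"twist":[0,0,0],"jaw":1}]'

```text
clock: 5.5
tcp_pos: [0.5259, 0.0082, 0.015]
orientation: [-0.002, 0.664, 0.748, -0.002]
wrist_force: [-8.8, -1.1, 7.0]
finger_gap: 0.0855
```

```bash
python3 -c "
from meas import *
state()"
```

```text
t 5.50 tcp jig [-9.5 51. ] z 15.0 yaw err deg 0.09 tilt [ 0.001 -0.006 -1.   ] F jig -8.9 -0.1 7.0
```

>>> servo_tool --targets '[{"xyz":[0,-0.012,-0.01],"twist":[0,0,0],"jaw":1},{"xyz":[0,-0.012,-0.05],"twist":[0,0,0],"jaw":1},{"xyz":[0,-0.012,-0.1],"twist":[0,0,0],"jaw":0},{"xyz":[0.1,0.032,-0.1],"twist":[0,0,0],"jaw":0},{"xyz":[0.1,0.032,-0.1],"twist":[0,0,0],"jaw":0},{"xyz":[0.1,0.032,-0.1],"twist":[0,0,0],"jaw":0},{"xyz":[0.1,0.032,-0.1],"twist":[0,0,0],"jaw":0},{"xyz":[0.1,0.032,-0.1],"twist":[0,0,0],"jaw":0},{"xyz":[0.1,0.032,-0.1],"twist":[0,0,0],"jaw":0}]'

```text
clock: 6.25
tcp_pos: [0.5485, 0.1111, 0.1152]
orientation: [-0.0, 0.664, 0.748, -0.0]
wrist_force: [-0.4, -0.2, 0.3]
finger_gap: 0.0005
```

```bash
python3 look.py w3.png; python3 - <<'E'
from meas import *
c=cam('side'); P=pts(c); s=env.get_state(); t=s['tcp_pos']
u,v=map(int,proj(c,t)); print(u,v)
u0,v0=max(0,min(440,u-100)),max(0,min(400-180,v-110))
save(dict(color=cv2.resize(c['color'][v0:v0+150,u0:u0+200],None,fx=3,fy=3)),'s3.png')
j=tj(P); z=P[...,2]-t[2]
k=tj(t)
for a in range(-5,90,8):
    m=(abs(j[...,0]-k[0])<45)&(abs(j[...,1]-k[1])<75)&(z*1000>a)&(z*1000<a+8)
    if m.sum()>5: print(a,'x',np.percentile(j[m][:,0]-k[0],[2,98]).round(0),'y',np.percentile(j[m][:,1]-k[1],[2,98]).round(0),m.sum())
E
```

```text
t 6.25 tcp jig [ 25.  150.5] z 115.2 yaw err deg 0.09 tilt [-0. -0. -1.] F jig -0.4 -0.2 0.3
blank 66 [ 11.4 -77. ] [ 2.9 12.4] ang -1.7 x [ 5.7 17.1] y [-78.5 -75.7]
blank 495 [ 36.9 -77.5] [ 6.5 27.7] ang -11.6 x [23.9 49.5] y [-81.9 -75.9]
blank 4018 [ 25.6 -48.2] [38.6 48.5] ang -1.6 x [ 2.  48.7] y [-65.9 -29.4]
blank 3626 [25.8  4.1] [48.1 35.9] ang 0.2 x [ 2.1 49.2] y [-12.8  21.4]
blank 3725 [25.2 53. ] [48.  38.1] ang 1.8 x [ 1.9 48.3] y [34.6 72. ]
blank 3427 [25.4 96.5] [48.  35.5] ang 1.4 x [ 2.  48.4] y [ 79.5 114.2]
303 197
3 x [-9.  9.] y [-4. 13.] 12
11 x [-9.  8.] y [-0. 15.] 19
19 x [-10.   9.] y [-2. 16.] 25
27 x [-9.  6.] y [-5. 17.] 20
35 x [-11.   7.] y [-10.  17.] 19
43 x [-13.  10.] y [-18.  31.] 21
51 x [-12.  12.] y [-33.  38.] 45
59 x [-12.  10.] y [-38.  44.] 39
67 x [-16.   7.] y [-46.  52.] 59
75 x [-17.  13.] y [-50.  58.] 51
83 x [-17.  10.] y [-55.  64.] 77
```

View pics/s3.png

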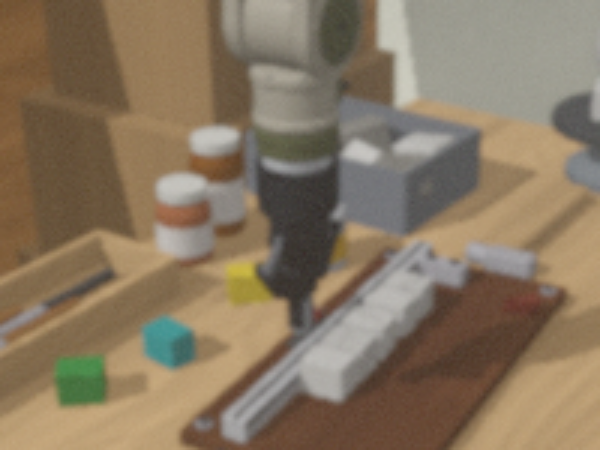

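The crop shows the closed gripper standing over the free space behind the tail. The depth profile gives straight finger sides at ±10 mm, but the jaw backs widen with height. So I'll turn the tool 90° and push the tail with the flat finger sides.

>>> servo_tool --targets '[{"xyz":[0,-0.007,0.03],"twist":[0,0,0.12],"jaw":0},{"xyz":[0,-0.007,0.03],"twist":[0,0,0.24],"jaw":0},{"xyz":[0,-0.007,0.03],"twist":[0,0,0.37],"jaw":0},{"xyz":[0,-0.007,0.03],"twist":[0,0,0.49],"jaw":0},{"xyz":[0,-0.007,0.03],"twist":[0,0,0.62],"jaw":0},{"xyz":[0,-0.007,0.03],"twist":[0,0,0.74],"jaw":0},{"xyz":[0,-0.007,0.03],"twist":[0,0,0.87],"jaw":0},{"xyz":[0,-0.007,0.03],"twist":[0,0,0.99],"jaw":0},{"xyz":[0,-0.007,0.03],"twist":[0,0,1.11],"jaw":0},{"xyz":[0,-0.007,0.03],"twist":[0,0,1.24],"jaw":0},{"xyz":[0,-0.007,0.03],"twist":[0,0,1.36],"jaw":0},{"xyz":[0,-0.007,0.03],"twist":[0,0,1.48],"jaw":0}]'

```text
clock: 7.35
tcp_pos: [0.5412, 0.1095, 0.0854]
orientation: [0.0, 0.995, 0.101, -0.0]
wrist_force: [-0.6, -0.5, -0.6]
finger_gap: -0.0
```

```bash
python3 -c "
from meas import *
state();print(env.get_state()['joint_pos'])"
```

```text
t 7.35 tcp jig [ 17.5 149.8] z 85.4 yaw err deg -85.16 tilt [-0. -0. -1.] F jig -0.7 -0.5 -0.6
[ 5.43048293e-02  3.56834416e-01 -2.63874772e-01  9.50542029e-01
 -6.36239371e-05  1.42374157e+00]
```

>>> servo_tool --targets '[{"xyz":[0,0.01,0.03],"twist":[0,0,0.085],"jaw":0},{"xyz":[0,0.012,0.057],"twist":[0,0,0.085],"jaw":0},{"xyz":[0,0.012,0.057],"twist":[0,0,0.085],"jaw":0},{"xyz":[0,0.012,0.057],"twist":[0,0,0.085],"jaw":0}]'

```text
clock: 7.68
tcp_pos: [0.542, 0.0981, 0.0274]
orientation: [-0.0, 0.998, 0.062, -0.002]
wrist_force: [0.9, -0.2, 0.8]
finger_gap: 0.0
```

```bash
python3 -c "
from meas import *
state()"
```

```text
t 7.68 tcp jig [ 17.  138.3] z 27.4 yaw err deg -89.65 tilt [-0.004 -0.001 -1.   ] F jig 0.8 -0.3 0.8
```

>>> servo_tool --targets '[{"xyz":[0.002,0.008,0],"twist":[0,0,0.004],"jaw":0},{"xyz":[0.002,0.013,0],"twist":[0,0,0.004],"jaw":0},{"xyz":[0.002,0.018,0],"twist":[0,0,0.004],"jaw":0},{"xyz":[0.002,0.023,0],"twist":[0,0,0.004],"jaw":0},{"xyz":[0.002,0.028,0],"twist":[0,0,0.004],"jaw":0},{"xyz":[0.002,0.033,0],"twist":[0,0,0.004],"jaw":0},{"xyz":[0.002,0.038,0],"twist":[0,0,0.004],"jaw":0},{"xyz":[0.002,0.043,0],"twist":[0,0,0.004],"jaw":0},{"xyz":[0.002,0.048,0],"twist":[0,0,0.004],"jaw":0},{"xyz":[0.002,0.053,0],"twist":[0,0,0.004],"jaw":0},{"xyz":[0.002,0.058,0],"twist":[0,0,0.004],"jaw":0},{"xyz":[0.002,0.063,0],"twist":[0,0,0.004],"jaw":0}]'

```text
clock: 8.68
tcp_pos: [0.5539, 0.038, 0.0292]
orientation: [-0.001, 0.998, 0.061, 0.0]
wrist_force: [-1.4, 9.9, 6.2]
finger_gap: 0.0003
```

```bash
python3 look.py w4.png
```

```text
t 8.68 tcp jig [21.8 77.2] z 29.2 yaw err deg -89.72 tilt [ 0.001 -0.003 -1.   ] F jig -0.3 10.0 6.2
blank 171 [17.6 88.2] [4.6 1.5] ang 4.2 x [15.3 19.8] y [87.6 88.8]
blank 218 [21.9 52.7] [12.9  4.9] ang -0.3 x [19.4 24.2] y [46.4 57.9]
blank 177 [25.8 88.2] [1.5 4.7] ang -3.6 x [23.4 28. ] y [87.6 88.8]
```

View pics/w4.png

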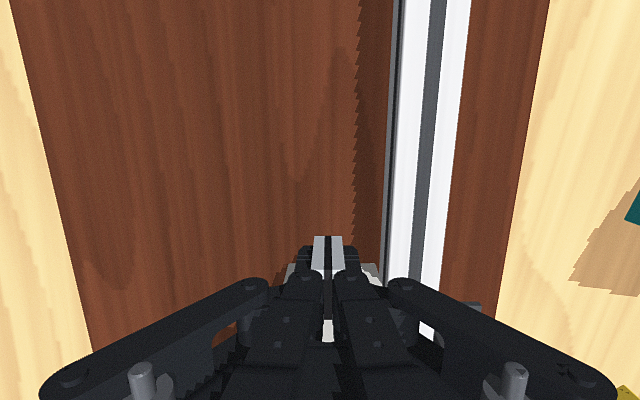

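>>> servo_tool --targets '[{"xyz":[0,0.004,0],"twist":[0,0,0.005],"jaw":0},{"xyz":[-0.001,0.008,0],"twist":[0,0,0.005],"jaw":0},{"xyz":[-0.002,0.012,0],"twist":[0,0,0.005],"jaw":0},{"xyz":[-0.002,0.016,0],"twist":[0,0,0.005],"jaw":0},{"xyz":[-0.002,0.02,0],"twist":[0,0,0.005],"jaw":0},{"xyz":[-0.002,0.024,0],"twist":[0,0,0.005],"jaw":0},{"xyz":[-0.002,0.028,0],"twist":[0,0,0.005],"jaw":0},{"xyz":[-0.002,0.032,0],"twist":[0,0,0.005],"jaw":0},{"xyz":[-0.002,0.036,0],"twist":[0,0,0.005],"jaw":0},{"xyz":[-0.002,0.04,0],"twist":[0,0,0.005],"jaw":0}]'

```text
clock: 9.57
tcp_pos: [0.5565, -0.0015, 0.0291]
orientation: [-0.002, 0.998, 0.059, 0.0]
wrist_force: [-0.6, 9.2, 7.4]
finger_gap: 0.0
```

```bash
python3 -c "
from meas import *
state()
c=cam('top');save(dict(color=cv2.resize(c['color'][140:260,250:440],None,fx=4,fy=4,interpolation=cv2.INTER_CUBIC)),'t5.png');report(c)"
```

```text
t 9.57 tcp jig [19.8 37.7] z 29.1 yaw err deg -89.98 tilt [ 0.001 -0.004 -1.   ] F jig 0.5 9.2 7.4
blank 570 [  25.4 -101.8] [47.9 95.1] ang 1.3 x [ 2.3 48.3] y [-147.6  -55.9]
```

View pics/t5.png

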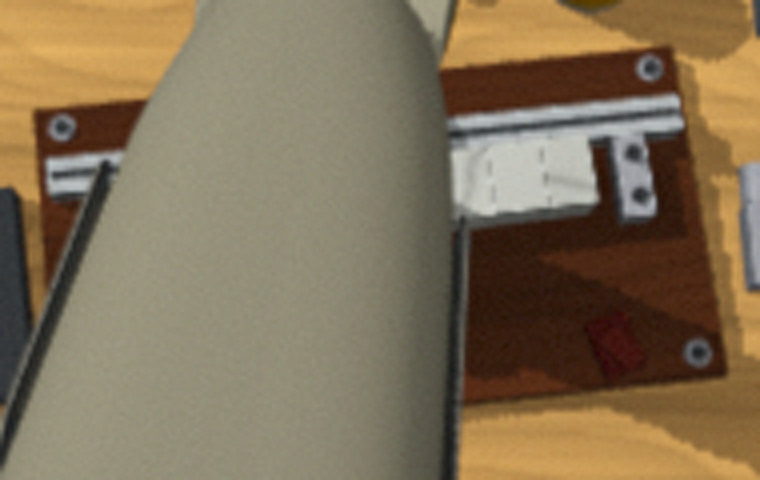

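The enlarged top view shows the arm hiding the tail. Blanks 1–3 (450–595, 140–215) lie straight and touching along the fence, with about 21 mm left to the end stop (632,175).

>>> servo_tool --targets '[{"xyz":[0,0.004,0],"twist":[0,0,0],"jaw":0},{"xyz":[0,0.008,0],"twist":[0,0,0],"jaw":0},{"xyz":[0,0.012,0],"twist":[0,0,0],"jaw":0},{"xyz":[0,0.015,0],"twist":[0,0,0],"jaw":0},{"xyz":[0,0.017,0],"twist":[0,0,0],"jaw":0},{"xyz":[0,0.0185,0],"twist":[0,0,0],"jaw":0},{"xyz":[0,0.0195,0],"twist":[0,0,0],"jaw":0},{"xyz":[0,0.0205,0],"twist":[0,0,0],"jaw":0}]'

```text
clock: 10.28
tcp_pos: [0.5586, -0.0207, 0.0291]
orientation: [-0.003, 0.998, 0.059, 0.0]
wrist_force: [-1.2, 15.7, 7.3]
finger_gap: -0.0002
```

```bash
python3 -c "
from meas import *
state()"
```

```text
t 10.28 tcp jig [19.6 18.5] z 29.1 yaw err deg -89.95 tilt [ 0.001 -0.006 -1.   ] F jig 0.6 15.7 7.3
```

>>> servo_tool --targets '[{"xyz":[0,0,0],"twist":[0,0,0],"jaw":0},{"xyz":[0,0,0],"twist":[0,0,0],"jaw":0},{"xyz":[0,0,0],"twist":[0,0,0],"jaw":0}]'

```text
clock: 10.53
tcp_pos: [0.5586, -0.0206, 0.0291]
orientation: [-0.003, 0.998, 0.059, 0.0]
wrist_force: [-1.2, 12.4, 7.0]
finger_gap: -0.0
```

```bash
python3 -c "
from meas import *
state()
c=cam('top');report(c)"
```

```text
t 10.53 tcp jig [19.6 18.5] z 29.1 yaw err deg -89.93 tilt [ 0.001 -0.006 -1.   ] F jig 0.2 12.5 7.0
blank 503 [  25.4 -125.6] [47.6 84.2] ang 0.1 x [ 2.1 48. ] y [-166.8  -85.9]
```

>>> servo_tool --targets '[{"xyz":[0,0.0007,0],"twist":[0,0,0],"jaw":0},{"xyz":[0,0.0013,0],"twist":[0,0,0],"jaw":0},{"xyz":[0,0.0013,0],"twist":[0,0,0],"jaw":0}]'

```text
clock: 10.83
tcp_pos: [0.5586, -0.0207, 0.0291]
orientation: [-0.004, 0.998, 0.059, 0.0]
wrist_force: [0.0, 15.7, 8.5]
finger_gap: -0.0
```

```bash
python3 -c "
from meas import *
state()"
```

```text
t 10.83 tcp jig [19.6 18.5] z 29.1 yaw err deg -89.89 tilt [ 0.001 -0.008 -1.   ] F jig 1.9 15.6 8.5
```

>>> servo_tool --targets '[{"xyz":[0,0.0004,0],"twist":[0,0,0],"jaw":0},{"xyz":[0,0.0006,0],"twist":[0,0,0],"jaw":0},{"xyz":[0,0.0006,0],"twist":[0,0,0],"jaw":0},{"xyz":[0,0.0006,0],"twist":[0,0,0],"jaw":0},{"xyz":[0,0.0006,0],"twist":[0,0,0],"jaw":0},{"xyz":[0,0.0006,0],"twist":[0,0,0],"jaw":0}]'

```text
clock: 11.33
tcp_pos: [0.5586, -0.0207, 0.0291]
orientation: [-0.004, 0.998, 0.06, 0.0]
wrist_force: [-1.0, 18.8, 10.1]
finger_gap: 0.0003
```

>>> servo_tool --targets '[{"xyz":[0,-0.001,0],"twist":[0,0,0],"jaw":0},{"xyz":[0,-0.001,0],"twist":[0,0,0],"jaw":0},{"xyz":[0,-0.001,0],"twist":[0,0,0],"jaw":0},{"xyz":[0,-0.001,0],"twist":[0,0,0],"jaw":0},{"xyz":[0,-0.001,0],"twist":[0,0,0],"jaw":0},{"xyz":[0,-0.001,0],"twist":[0,0,0],"jaw":0},{"xyz":[0,-0.001,0],"twist":[0,0,0],"jaw":0},{"xyz":[0,-0.001,0],"twist":[0,0,0],"jaw":0},{"xyz":[0,-0.001,0],"twist":[0,0,0],"jaw":0},{"xyz":[0,-0.001,0],"twist":[0,0,0],"jaw":0},{"xyz":[0,-0.001,0],"twist":[0,0,0],"jaw":0},{"xyz":[0,-0.001,0],"twist":[0,0,0],"jaw":0}]'

```text
clock: 12.33
tcp_pos: [0.5586, -0.0207, 0.0291]
orientation: [-0.004, 0.998, 0.059, 0.0]
wrist_force: [-0.4, 14.5, 7.6]
finger_gap: 0.0001
```

>>> servo_tool --targets '[{"xyz":[0,-0.01,0],"twist":[0,0,0],"jaw":0},{"xyz":[-0.03,-0.015,-0.02],"twist":[0,0,0],"jaw":0},{"xyz":[-0.04,-0.015,-0.06],"twist":[0,0,0],"jaw":0},{"xyz":[-0.05,0,-0.1],"twist":[0,0,-0.12],"jaw":0},{"xyz":[-0.05,0.03,-0.13],"twist":[0,0,-0.24],"jaw":0},{"xyz":[-0.05,0.06,-0.16],"twist":[0,0,-0.36],"jaw":0},{"xyz":[-0.05,0.09,-0.19],"twist":[0,0,-0.48],"jaw":0},{"xyz":[-0.05,0.1,-0.22],"twist":[0,0,-0.6],"jaw":0},{"xyz":[-0.05,0.1,-0.25],"twist":[0,0,-0.72],"jaw":0},{"xyz":[-0.05,0.1,-0.27],"twist":[0,0,-0.84],"jaw":0},{"xyz":[-0.05,0.1,-0.27],"twist":[0,0,-0.96],"jaw":0},{"xyz":[-0.05,0.1,-0.27],"twist":[0,0,-1.08],"jaw":0}]'

```text
clock: 13.33
tcp_pos: [0.5213, -0.1309, 0.3001]
orientation: [0.002, 0.825, 0.565, 0.0]
wrist_force: [0.2, 0.2, -0.2]
finger_gap: -0.0003
```

>>> servo_tool --targets '[{"xyz":[0,0,0],"twist":[0,0,-0.12],"jaw":0},{"xyz":[0,0,0],"twist":[0,0,-0.24],"jaw":0},{"xyz":[0,0,0],"twist":[0,0,-0.36],"jaw":0},{"xyz":[0,0,0],"twist":[0,0,-0.49],"jaw":0},{"xyz":[0,0,0],"twist":[0,0,-0.49],"jaw":0}]'

```text
clock: 13.75
tcp_pos: [0.5204, -0.1301, 0.2981]
orientation: [-0.0, 0.664, 0.747, -0.001]
wrist_force: [0.6, -0.1, 0.2]
finger_gap: -0.0001
```

```bash
python3 look.py w6.png
```

```text
t 13.75 tcp jig [-31.1 -85.8] z 298.1 yaw err deg 0.03 tilt [-0.001 -0.002 -1.   ] F jig 0.6 -0.1 0.2
blank 4526 [ 23.5 -80.4] [ 48.1 175.6] ang 1.3 x [-0.6 47.2] y [-166.3    5.5]
```

View pics/w6.png

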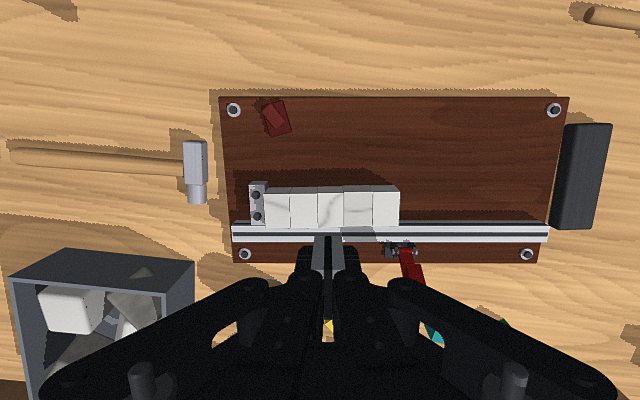

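The row is closed against the end stop (258,203), with its tail at (399,205). The flip stop is still swung back at (410,262). I'll check the row's near edge against the fence for steps and skew.

```bash
cat > edge.py <<'E'
from meas import *
c=cam('wrist'); P=pts(c); w=blanks(c,P)
hsv=cv2.cvtColor(c['color'],cv2.COLOR_RGB2HSV); g=hsv[...,2].astype(float)
out=[]
us,vs=np.where(w.any(0))[0],None
for u in range(us.min()+3,us.max()-2,6):
    a=np.where(w[:,u])[0]; 
    out.append(np.r_[tj(ray(c,u,a.min()-.5,.056)),tj(ray(c,u,a.max()+.5,.056))[0]])
print('y, near x, far x\n',np.round(out,1)[:,[1,0,2]].tolist())
m=(hsv[...,1]<60)&(hsv[...,2]>170)&(abs(P[...,2]-.042)<.005)
for u in range(us.max()+15,us.max()+140,25):
    a=np.where(m[:,u])[0]; a=a[(a>150)]
    if len(a): print('fence',tj(ray(c,u,a.min()-.5,.042)).round(1))
for v in (195,205,215):
    a=np.where(w[v])[0]; print('row ends',tj(ray(c,a.min()-.5,v,.056)).round(1),tj(ray(c,a.max()+.5,v,.056)).round(1))
E
python3 edge.py
```

```text
y, near x, far x
 [[-164.3, 1.3, 49.5], [-156.5, 1.3, 49.6], [-148.7, 1.3, 49.6], [-141.0, 1.4, 49.6], [-133.2, 1.4, 48.3], [-125.5, 1.5, 48.3], [-117.7, 1.5, 48.3], [-110.0, 1.5, 48.4], [-102.2, 1.6, 48.4], [-94.4, 0.3, 48.4], [-86.7, 0.3, 47.0], [-78.9, 0.3, 47.1], [-71.2, 0.4, 47.1], [-63.5, -0.9, 45.7], [-55.7, -0.9, 45.8], [-48.0, -0.9, 45.8], [-40.2, -0.8, 45.8], [-32.5, -2.1, 45.9], [-24.8, -0.8, 45.9], [-17.0, -0.7, 45.9], [-9.3, -2.0, 46.0], [-1.6, -2.0, 46.0]]
fence [51.4 33. ]
fence [50.1 67.3]
fence [ 50.2 101.7]
fence [ 50.4 136.2]
fence [ 50.5 170.6]
row ends [   3.3 -168.9] [4.  7.1]
row ends [  16.8 -167.1] [17.5  7.9]
row ends [  30.6 -167.9] [31.3  7.4]
```

Blanks 3–5 stand 1–4 mm off the fence towards the tail, so I'll press the row back onto the fence in pairs and then lean again.

>>> servo_tool --targets '[{"xyz":[0.026,0,0.15],"twist":[0,0,0],"jaw":1},{"xyz":[0.026,0,0.15],"twist":[0,0,0],"jaw":1},{"xyz":[0.026,0,0.15],"twist":[0,0,0],"jaw":1},{"xyz":[0.026,0,0.15],"twist":[0,0,0],"jaw":1},{"xyz":[0.026,0,0.285],"twist":[0,0,0],"jaw":1},{"xyz":[0.026,0,0.285],"twist":[0,0,0],"jaw":1},{"xyz":[0.026,0,0.285],"twist":[0,0,0],"jaw":1},{"xyz":[0.026,0,0.285],"twist":[0,0,0],"jaw":1},{"xyz":[0.026,0,0.285],"twist":[0,0,0],"jaw":1}]'

```text
clock: 14.6
tcp_pos: [0.5147, -0.1026, 0.0105]
orientation: [-0.004, 0.666, 0.746, -0.002]
wrist_force: [0.4, 0.6, 0.2]
finger_gap: 0.0855
```

```bash
python3 -c "
from meas import *
state()"
```

```text
t 14.60 tcp jig [-33.6 -57.8] z 10.5 yaw err deg -0.24 tilt [ 0.003 -0.007 -1.   ] F jig 0.5 0.5 0.2
```

>>> servo_tool --targets '[{"xyz":[0,0.01,-0.003],"twist":[0,0,0],"jaw":1},{"xyz":[0,0.015,-0.003],"twist":[0,0,0],"jaw":1},{"xyz":[0,0.018,-0.003],"twist":[0,0,0],"jaw":1},{"xyz":[0,0.02,-0.003],"twist":[0,0,0],"jaw":1},{"xyz":[0,0.0215,-0.003],"twist":[0,0,0],"jaw":1},{"xyz":[0,0.023,-0.003],"twist":[0,0,0],"jaw":1},{"xyz":[0,0.024,-0.003],"twist":[0,0,0],"jaw":1},{"xyz":[0,0.024,-0.003],"twist":[0,0,0],"jaw":1}]'

```text
clock: 15.27
tcp_pos: [0.5389, -0.1014, 0.0176]
orientation: [-0.001, 0.666, 0.746, -0.002]
wrist_force: [-10.1, -3.2, 7.7]
finger_gap: 0.0852
```

```bash
python3 -c "
from meas import *
state()"
```

```text
t 15.27 tcp jig [ -9.4 -59.4] z 17.6 yaw err deg -0.17 tilt [-0.001 -0.005 -1.   ] F jig -10.4 -2.0 7.7
```

>>> servo_tool --targets '[{"xyz":[0,-0.016,0],"twist":[0,0,-0.003],"jaw":1},{"xyz":[-0.035,-0.016,0],"twist":[0,0,-0.003],"jaw":1},{"xyz":[-0.035,-0.016,0],"twist":[0,0,-0.003],"jaw":1},{"xyz":[-0.035,-0.012,0],"twist":[0,0,-0.003],"jaw":1},{"xyz":[-0.035,-0.008,0],"twist":[0,0,-0.003],"jaw":1},{"xyz":[-0.035,-0.006,0],"twist":[0,0,-0.003],"jaw":1},{"xyz":[-0.035,-0.004,0],"twist":[0,0,-0.003],"jaw":1},{"xyz":[-0.035,-0.002,0],"twist":[0,0,-0.003],"jaw":1},{"xyz":[-0.035,0,0],"twist":[0,0,-0.003],"jaw":1},{"xyz":[-0.035,0,0],"twist":[0,0,-0.003],"jaw":1}]'

```text
clock: 16.1
tcp_pos: [0.5431, -0.1351, 0.0163]
orientation: [-0.002, 0.664, 0.748, -0.002]
wrist_force: [-9.2, -2.8, 7.6]
finger_gap: 0.0852
```

>>> servo_tool --targets '[{"xyz":[0,-0.016,0],"twist":[0,0,0],"jaw":1},{"xyz":[0.03,-0.016,0],"twist":[0,0,0],"jaw":1},{"xyz":[0.065,-0.016,0],"twist":[0,0,0],"jaw":1},{"xyz":[0.065,-0.012,0],"twist":[0,0,0],"jaw":1},{"xyz":[0.065,-0.008,0],"twist":[0,0,0],"jaw":1},{"xyz":[0.065,-0.006,0],"twist":[0,0,0],"jaw":1},{"xyz":[0.065,-0.004,0],"twist":[0,0,0],"jaw":1},{"xyz":[0.065,-0.002,0],"twist":[0,0,0],"jaw":1},{"xyz":[0.065,-0.001,0],"twist":[0,0,0],"jaw":1},{"xyz":[0.065,-0.001,0],"twist":[0,0,0],"jaw":1}]'

```text
clock: 16.93
tcp_pos: [0.5358, -0.0718, 0.0162]
orientation: [-0.001, 0.665, 0.747, -0.001]
wrist_force: [-5.2, 1.2, 3.8]
finger_gap: 0.0854
```

```bash
python3 -c "
from meas import *
state()"
```

```text
t 16.93 tcp jig [ -9.1 -29.6] z 16.2 yaw err deg -0.05 tilt [ 0.    -0.003 -1.   ] F jig -5.0 1.8 3.8
```

>>> servo_tool --targets '[{"xyz":[0,-0.016,0],"twist":[0,0,0],"jaw":1},{"xyz":[0,-0.016,-0.04],"twist":[0,0,0],"jaw":0},{"xyz":[0.01,-0.016,-0.08],"twist":[0,0,0.12],"jaw":0},{"xyz":[0.04,-0.01,-0.11],"twist":[0,0,0.24],"jaw":0},{"xyz":[0.075,0,-0.11],"twist":[0,0,0.36],"jaw":0},{"xyz":[0.075,0.02,-0.11],"twist":[0,0,0.48],"jaw":0},{"xyz":[0.075,0.03,-0.11],"twist":[0,0,0.6],"jaw":0},{"xyz":[0.075,0.03,-0.11],"twist":[0,0,0.72],"jaw":0},{"xyz":[0.075,0.03,-0.11],"twist":[0,0,0.84],"jaw":0},{"xyz":[0.075,0.03,-0.11],"twist":[0,0,0.96],"jaw":0},{"xyz":[0.075,0.03,-0.11],"twist":[0,0,1.08],"jaw":0},{"xyz":[0.075,0.03,-0.11],"twist":[0,0,1.2],"jaw":0}]'

```text
clock: 17.93
tcp_pos: [0.559, 0.0061, 0.1265]
orientation: [0.0, 0.971, 0.239, 0.0]
wrist_force: [1.2, 0.2, 0.3]
finger_gap: -0.0002
```

>>> servo_tool --targets '[{"xyz":[0,0,0],"twist":[0,0,0.12],"jaw":0},{"xyz":[0,0,0],"twist":[0,0,0.24],"jaw":0},{"xyz":[0,0,0],"twist":[0,0,0.37],"jaw":0},{"xyz":[0,0,0],"twist":[0,0,0.37],"jaw":0},{"xyz":[0,0,0],"twist":[0,0,0.37],"jaw":0}]'

```text
clock: 18.35
tcp_pos: [0.5587, 0.0062, 0.1265]
orientation: [-0.0, 0.998, 0.06, 0.0]
wrist_force: [0.1, -0.3, 0.0]
finger_gap: 0.0001
```

```bash
python3 -c "
from meas import *
state()"
```

```text
t 18.35 tcp jig [22.8 45.2] z 126.5 yaw err deg -89.78 tilt [ 0.001  0.    -1.   ] F jig 0.1 -0.3 0.0
```

>>> servo_tool --targets '[{"xyz":[-0.001,0,0.05],"twist":[0,0,0.004],"jaw":0},{"xyz":[-0.001,0,0.098],"twist":[0,0,0.004],"jaw":0},{"xyz":[-0.001,0,0.098],"twist":[0,0,0.004],"jaw":0},{"xyz":[-0.001,0.01,0.098],"twist":[0,0,0.004],"jaw":0},{"xyz":[-0.001,0.016,0.098],"twist":[0,0,0.004],"jaw":0},{"xyz":[-0.001,0.02,0.098],"twist":[0,0,0.004],"jaw":0},{"xyz":[-0.001,0.023,0.098],"twist":[0,0,0.004],"jaw":0},{"xyz":[-0.001,0.025,0.098],"twist":[0,0,0.004],"jaw":0},{"xyz":[-0.001,0.026,0.098],"twist":[0,0,0.004],"jaw":0},{"xyz":[-0.001,0.027,0.098],"twist":[0,0,0.004],"jaw":0},{"xyz":[-0.001,0.0275,0.098],"twist":[0,0,0.004],"jaw":0}]'

```text
clock: 19.27
tcp_pos: [0.5611, -0.02, 0.0294]
orientation: [-0.001, 0.998, 0.058, 0.001]
wrist_force: [0.3, 4.6, 2.7]
finger_gap: -0.0002
```

```bash
python3 -c "
from meas import *
state()"
```

```text
t 19.27 tcp jig [22.1 18.8] z 29.4 yaw err deg -90.09 tilt [ 0.002 -0.001 -1.   ] F jig 0.8 4.5 2.7
```

>>> servo_tool --targets '[{"xyz":[0,0.001,0],"twist":[0,0,0],"jaw":0},{"xyz":[0,0.002,0],"twist":[0,0,0],"jaw":0},{"xyz":[0,0.003,0],"twist":[0,0,0],"jaw":0},{"xyz":[0,0.0038,0],"twist":[0,0,0],"jaw":0},{"xyz":[0,0.0038,0],"twist":[0,0,0],"jaw":0}]'

```text
clock: 19.68
tcp_pos: [0.5611, -0.0205, 0.0293]
orientation: [-0.003, 0.998, 0.059, 0.001]
wrist_force: [-0.3, 14.3, 7.4]
finger_gap: -0.0001
```

>>> servo_tool --targets '[{"xyz":[0,0.0002,0],"twist":[0,0,0],"jaw":0},{"xyz":[0,0.0002,0],"twist":[0,0,0],"jaw":0},{"xyz":[0,0.0002,0],"twist":[0,0,0],"jaw":0},{"xyz":[0,0.0002,0],"twist":[0,0,0],"jaw":0},{"xyz":[0,0.0002,0],"twist":[0,0,0],"jaw":0},{"xyz":[0,0.0002,0],"twist":[0,0,0],"jaw":0},{"xyz":[0,0.0002,0],"twist":[0,0,0],"jaw":0},{"xyz":[0,0.0002,0],"twist":[0,0,0],"jaw":0},{"xyz":[0,0.0002,0],"twist":[0,0,0],"jaw":0},{"xyz":[0,0.0002,0],"twist":[0,0,0],"jaw":0},{"xyz":[0,0.0002,0],"twist":[0,0,0],"jaw":0},{"xyz":[0,0.0002,0],"twist":[0,0,0],"jaw":0}]'

```text
clock: 20.68
tcp_pos: [0.5611, -0.0206, 0.0293]
orientation: [-0.003, 0.998, 0.059, 0.001]
wrist_force: [0.1, 13.8, 7.0]
finger_gap: 0.0002
```

>>> servo_tool --targets '[{"xyz":[0,-0.01,0],"twist":[0,0,0],"jaw":0},{"xyz":[-0.03,-0.015,-0.02],"twist":[0,0,0],"jaw":0},{"xyz":[-0.04,-0.015,-0.06],"twist":[0,0,0],"jaw":0},{"xyz":[-0.05,0,-0.1],"twist":[0,0,-0.12],"jaw":0},{"xyz":[-0.05,0.03,-0.13],"twist":[0,0,-0.24],"jaw":0},{"xyz":[-0.05,0.06,-0.16],"twist":[0,0,-0.36],"jaw":0},{"xyz":[-0.05,0.09,-0.19],"twist":[0,0,-0.48],"jaw":0},{"xyz":[-0.05,0.1,-0.22],"twist":[0,0,-0.6],"jaw":0},{"xyz":[-0.05,0.1,-0.25],"twist":[0,0,-0.72],"jaw":0},{"xyz":[-0.05,0.1,-0.27],"twist":[0,0,-0.84],"jaw":0},{"xyz":[-0.05,0.1,-0.27],"twist":[0,0,-0.96],"jaw":0},{"xyz":[-0.05,0.1,-0.27],"twist":[0,0,-1.08],"jaw":0}]'

```text
clock: 21.68
tcp_pos: [0.5232, -0.1304, 0.3003]
orientation: [0.002, 0.825, 0.565, 0.0]
wrist_force: [-0.3, -0.2, 0.5]
finger_gap: -0.0003
```

>>> servo_tool --targets '[{"xyz":[0,0,0],"twist":[0,0,-0.12],"jaw":0},{"xyz":[0,0,0],"twist":[0,0,-0.24],"jaw":0},{"xyz":[0,0,0],"twist":[0,0,-0.36],"jaw":0},{"xyz":[0,0,0],"twist":[0,0,-0.49],"jaw":0},{"xyz":[0,0,0],"twist":[0,0,-0.49],"jaw":0},{"xyz":[0,0,0],"twist":[0,0,-0.49],"jaw":0}]'

```text
clock: 22.18
tcp_pos: [0.5224, -0.1296, 0.2983]
orientation: [-0.0, 0.667, 0.745, -0.0]
wrist_force: [-0.2, -0.5, -0.5]
finger_gap: -0.0001
```

```bash
python3 look.py w7.png; python3 edge.py
```

```text
t 22.18 tcp jig [-29.1 -85.5] z 298.3 yaw err deg -0.35 tilt [-0.    -0.001 -1.   ] F jig -0.3 -0.5 -0.5
blank 4505 [ 25.9 -80.4] [ 48.1 175.1] ang 0.1 x [ 2.6 48.9] y [-166.3    5.5]
y, near x, far x
 [[-164.0, 2.0, 50.2], [-156.3, 2.0, 50.2], [-148.5, 2.1, 50.3], [-140.8, 2.1, 50.3], [-133.0, 2.2, 50.4], [-125.2, 2.2, 50.4], [-117.5, 2.3, 50.5], [-109.7, 2.3, 50.5], [-102.0, 2.4, 49.2], [-94.2, 2.4, 49.2], [-86.5, 2.5, 49.3], [-78.7, 2.5, 49.3], [-71.0, 2.6, 49.4], [-63.2, 2.6, 49.4], [-55.5, 2.7, 49.5], [-47.7, 2.7, 49.5], [-40.0, 2.8, 49.6], [-32.3, 1.5, 49.6], [-24.5, 2.9, 49.7], [-16.7, 2.9, 49.7], [-9.0, 1.6, 49.8], [-1.3, 1.7, 49.8]]
fence [50.9 33. ]
fence [51.1 67.4]
fence [ 51.3 101.8]
fence [ 50.1 136.1]
fence [ 50.3 170.5]
row ends [   5.3 -168.7] [6.4 7.4]
row ends [  18.8 -168.3] [19.9  6.8]
row ends [  32.6 -167.8] [33.7  7.6]
```

The row is flush: near edge 2.0–2.9 mm against a nominal 2, tail at y≈7.4. Next is the flip stop.

>>> servo_tool --targets '[{"xyz":[0.107,0.174,0],"twist":[0,0,-0.006],"jaw":0},{"xyz":[0.107,0.174,0],"twist":[0,0,-0.006],"jaw":0},{"xyz":[0.107,0.174,0],"twist":[0,0,-0.006],"jaw":0},{"xyz":[0.107,0.174,0],"twist":[0,0,-0.006],"jaw":0},{"xyz":[0.107,0.174,0],"twist":[0,0,-0.006],"jaw":0},{"xyz":[0.107,0.174,0.05],"twist":[0,0,-0.006],"jaw":0},{"xyz":[0.107,0.174,0.1],"twist":[0,0,-0.006],"jaw":0},{"xyz":[0.107,0.174,0.1],"twist":[0,0,-0.006],"jaw":0},{"xyz":[0.107,0.174,0.1],"twist":[0,0,-0.006],"jaw":0}]'

```text
clock: 23.03
tcp_pos: [0.6803, -0.0027, 0.1917]
orientation: [-0.005, 0.664, 0.748, -0.003]
wrist_force: [-0.2, -0.2, -0.5]
finger_gap: -0.0001
```

```bash
python3 - <<'E'
from meas import *
state()
c=cam('wrist'); save(c,'w8.png'); P=pts(c); hsv=cv2.cvtColor(c['color'],cv2.COLOR_RGB2HSV); j=tj(P)
m=(hsv[...,1]>150)&((hsv[...,0]<8)|(hsv[...,0]>172))&(P[...,2]>.045)&(P[...,2]<.13)&(j[...,0]>40)
q=np.c_[j[m],P[m][:,2]*1000]; print(len(q),np.percentile(q,[1,50,99],axis=0).round(1) if len(q) else '')
E
```

```text
t 23.03 tcp jig [142.6  22.1] z 191.7 yaw err deg 0.10 tilt [ 0.002 -0.011 -1.   ] F jig -0.2 -0.1 -0.5
1396 [[ 80.4  11.6  52.4]
 [ 98.1  20.4 114.8]
 [119.9  29.1 122.7]]
```

View pics/w8.png

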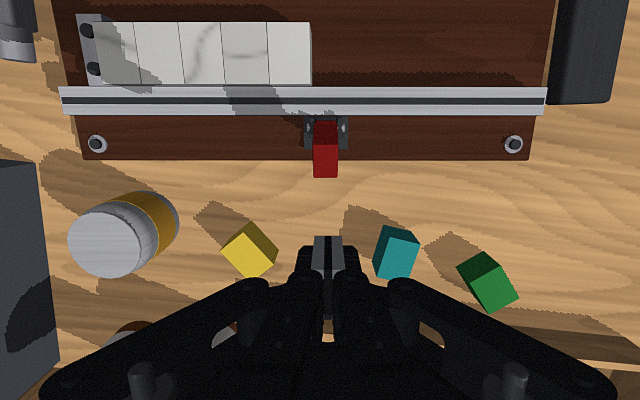

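The view shows the red arm (325,148) directly in front of the fingertips (328,245), which sit level with it along y. The yellow (250,250) and turquoise (397,250) decoys are off to both sides. The row still lies tight on the fence.

>>> servo_tool --targets '[{"xyz":[-0.001,0,0.04],"twist":[0,0,0],"jaw":0},{"xyz":[-0.001,0,0.08],"twist":[0,0,0],"jaw":0},{"xyz":[-0.001,0,0.112],"twist":[0,0,0],"jaw":0},{"xyz":[-0.001,0,0.112],"twist":[0,0,0],"jaw":0},{"xyz":[-0.001,-0.006,0.112],"twist":[0,0,0],"jaw":0},{"xyz":[-0.001,-0.011,0.112],"twist":[0,0,0],"jaw":0},{"xyz":[-0.001,-0.016,0.112],"twist":[0,0,0],"jaw":0},{"xyz":[-0.001,-0.021,0.112],"twist":[0,0,0],"jaw":0},{"xyz":[-0.001,-0.026,0.112],"twist":[0,0,0],"jaw":0},{"xyz":[-0.001,-0.031,0.112],"twist":[0,0,0],"jaw":0}]'

```text
clock: 23.92
tcp_pos: [0.6539, -0.0085, 0.0889]
orientation: [0.002, 0.664, 0.748, 0.001]
wrist_force: [1.2, 0.4, 1.4]
finger_gap: -0.0001
```

```bash
python3 -c "
from meas import *
state()"
```

```text
t 23.92 tcp jig [115.6  19.5] z 88.9 yaw err deg 0.16 tilt [-0.001  0.004 -1.   ] F jig 1.3 0.3 1.4
```

>>> servo_tool --targets '[{"xyz":[0,-0.005,0.003],"twist":[0,0,0],"jaw":0},{"xyz":[0,-0.01,0.006],"twist":[0,0,0],"jaw":0},{"xyz":[0,-0.015,0.008],"twist":[0,0,0],"jaw":0},{"xyz":[0,-0.02,0.008],"twist":[0,0,0],"jaw":0},{"xyz":[0,-0.025,0.008],"twist":[0,0,0],"jaw":0},{"xyz":[0,-0.03,0.008],"twist":[0,0,0],"jaw":0},{"xyz":[0,-0.035,0.008],"twist":[0,0,0],"jaw":0},{"xyz":[0,-0.04,0.008],"twist":[0,0,0],"jaw":0},{"xyz":[0,-0.045,0.008],"twist":[0,0,0],"jaw":0},{"xyz":[0,-0.048,0.008],"twist":[0,0,0],"jaw":0},{"xyz":[0,-0.048,0.008],"twist":[0,0,0],"jaw":0}]'

```text
clock: 24.83
tcp_pos: [0.6035, -0.014, 0.0783]
orientation: [-0.001, 0.664, 0.748, -0.001]
wrist_force: [0.0, 0.6, 0.5]
finger_gap: 0.0
```

```bash
cat > flip.py <<'E'
from meas import *
import sys
state()
for n in ('top','wrist'):
    c=cam(n); P=pts(c); hsv=cv2.cvtColor(c['color'],cv2.COLOR_RGB2HSV); j=tj(P)
    m=(hsv[...,1]>150)&((hsv[...,0]<8)|(hsv[...,0]>172))&(P[...,2]>.03)&(P[...,2]<.14)&(j[...,0]>0)&(abs(j[...,1]-20)<40)
    q=np.c_[j[m],P[m][:,2]*1000]; print(n,len(q),np.percentile(q,[1,50,99],axis=0).round(1).tolist() if len(q) else '')
    save(c,n+sys.argv[1])
E
python3 flip.py 9.png
```

```text
t 24.83 tcp jig [65.  19.9] z 78.3 yaw err deg 0.16 tilt [ 0.    -0.002 -1.   ] F jig 0.1 0.6 0.5
top 0 
wrist 3170 [[17.4, 11.7, 75.5], [32.1, 20.4, 88.2], [59.3, 29.0, 97.5]]
```

>>> servo_tool --targets '[{"xyz":[0.008,0.008,0],"twist":[0,0,0],"jaw":0},{"xyz":[0.008,0.008,-0.042],"twist":[0,0,0],"jaw":0},{"xyz":[0.008,0,-0.045],"twist":[0,0,0],"jaw":0},{"xyz":[0.008,-0.028,-0.045],"twist":[0,0,0],"jaw":0},{"xyz":[0.008,-0.028,-0.045],"twist":[0,0,0],"jaw":0},{"xyz":[0.008,-0.028,-0.03],"twist":[0,0,0],"jaw":0},{"xyz":[0.008,-0.028,-0.022],"twist":[0,0,0],"jaw":0},{"xyz":[0.008,-0.028,-0.015],"twist":[0,0,0],"jaw":0},{"xyz":[0.008,-0.028,-0.008],"twist":[0,0,0],"jaw":0},{"xyz":[0.008,-0.028,0],"twist":[0,0,0],"jaw":0}]'

```text
clock: 25.77
tcp_pos: [0.5769, -0.0092, 0.0781]
orientation: [0.0, 0.663, 0.748, 0.0]
wrist_force: [-0.6, 0.1, 0.8]
finger_gap: 0.0001
```

```bash
python3 flip.py 10.png
```

```text
t 25.77 tcp jig [39.1 27.7] z 78.1 yaw err deg 0.18 tilt [ 0.     0.001 -1.   ] F jig -0.6 0.2 0.8
top 0 
wrist 1736 [[12.3, 11.7, 54.8], [20.5, 19.5, 73.7], [36.1, 29.1, 80.7]]
```

>>> servo_tool --targets '[{"xyz":[0,0,0.004],"twist":[0,0,0],"jaw":0},{"xyz":[0,-0.001,0.008],"twist":[0,0,0],"jaw":0},{"xyz":[0,-0.002,0.012],"twist":[0,0,0],"jaw":0},{"xyz":[0,-0.003,0.016],"twist":[0,0,0],"jaw":0},{"xyz":[0,-0.003,0.02],"twist":[0,0,0],"jaw":0},{"xyz":[0,-0.003,0.023],"twist":[0,0,0],"jaw":0},{"xyz":[0,-0.003,0.025],"twist":[0,0,0],"jaw":0},{"xyz":[0,-0.003,0.026],"twist":[0,0,0],"jaw":0},{"xyz":[0,-0.003,0.027],"twist":[0,0,0],"jaw":0},{"xyz":[0,-0.003,0.027],"twist":[0,0,0],"jaw":0}]'

```text
clock: 26.7
tcp_pos: [0.5731, -0.0097, 0.052]
orientation: [-0.0, 0.663, 0.748, -0.0]
wrist_force: [-1.5, -0.9, 3.2]
finger_gap: -0.0
```

```bash
python3 flip.py 11.png
```

```text
t 26.70 tcp jig [35.3 27.7] z 52.0 yaw err deg 0.17 tilt [ 0. -0. -1.] F jig -1.6 -0.7 3.2
top 0 
wrist 1547 [[15.6, 11.6, 30.6], [20.6, 20.0, 52.8], [85.7, 29.2, 55.9]]
```

Nearly down; now press until the force rises clearly.

>>> servo_tool --targets '[{"xyz":[0,0,0.001],"twist":[0,0,0],"jaw":0},{"xyz":[0,0,0.002],"twist":[0,0,0],"jaw":0},{"xyz":[0,0,0.003],"twist":[0,0,0],"jaw":0},{"xyz":[0,0,0.003],"twist":[0,0,0],"jaw":0}]'

```text
clock: 27.13
tcp_pos: [0.5732, -0.0097, 0.0517]
orientation: [0.001, 0.663, 0.748, 0.0]
wrist_force: [-9.5, 0.7, 23.0]
finger_gap: -0.0002
```

```bash
python3 -c "
from meas import *
state()"
```

```text
t 27.13 tcp jig [35.4 27.6] z 51.7 yaw err deg 0.18 tilt [-0.001  0.001 -1.   ] F jig -9.4 1.8 23.0
```

>>> servo_tool --targets '[{"xyz":[0,0,-0.03],"twist":[0,0,0],"jaw":0},{"xyz":[0,0,-0.07],"twist":[0,0,0],"jaw":0},{"xyz":[0,0,-0.1],"twist":[0,0,0],"jaw":0},{"xyz":[-0.1,-0.065,-0.245],"twist":[0,0,0],"jaw":0},{"xyz":[-0.1,-0.065,-0.245],"twist":[0,0,0],"jaw":0},{"xyz":[-0.1,-0.065,-0.245],"twist":[0,0,0],"jaw":0},{"xyz":[-0.1,-0.065,-0.245],"twist":[0,0,0],"jaw":0},{"xyz":[-0.1,-0.065,-0.245],"twist":[0,0,0],"jaw":0},{"xyz":[-0.1,-0.065,-0.245],"twist":[0,0,0],"jaw":0},{"xyz":[-0.1,-0.065,-0.245],"twist":[0,0,0],"jaw":0}]'

```text
clock: 27.97
tcp_pos: [0.5214, -0.1178, 0.2946]
orientation: [0.001, 0.664, 0.748, 0.001]
wrist_force: [-0.7, -0.5, -0.2]
finger_gap: 0.0001
```

```bash
python3 flip.py 12.png; python3 look.py; python3 edge.py
```

```text
t 27.97 tcp jig [-28.7 -73.6] z 294.6 yaw err deg 0.07 tilt [-0.001  0.003 -1.   ] F jig -0.7 -0.4 -0.2
top 168 [[15.7, 12.4, 30.9], [45.1, 21.3, 52.3], [89.3, 29.8, 57.7]]
wrist 715 [[15.6, 11.1, 34.3], [43.5, 19.3, 53.0], [89.1, 28.7, 56.0]]
t 28.07 tcp jig [-29.3 -72.1] z 292.3 yaw err deg 0.18 tilt [ 0.001 -0.001 -1.   ] F jig -0.4 0.1 -0.9
blank 4657 [ 25.3 -80.4] [ 47.1 175.1] ang 0.1 x [ 2.2 48.5] y [-166.4    5.1]
y, near x, far x
 [[-163.6, 3.0, 50.6], [-156.0, 3.0, 50.5], [-148.4, 3.0, 50.5], [-140.7, 2.9, 50.5], [-133.1, 2.9, 50.5], [-125.5, 2.9, 50.4], [-117.8, 2.9, 50.4], [-110.2, 2.8, 50.4], [-102.6, 2.8, 50.4], [-94.9, 2.8, 50.3], [-87.3, 2.8, 50.3], [-79.6, 2.7, 50.3], [-72.0, 2.7, 50.3], [-64.4, 2.7, 50.3], [-56.7, 2.7, 50.2], [-49.1, 2.6, 50.2], [-41.5, 2.6, 50.2], [-33.8, 2.6, 50.2], [-26.2, 2.6, 50.1], [-18.5, 2.5, 50.1], [-10.9, 2.5, 50.1], [-3.3, 2.5, 50.1]]
fence [51.  32.8]
fence [50.9 66.8]
fence [ 50.8 100.8]
fence [ 50.7 134.8]
fence [ 50.6 168.9]
row ends [   3.7 -168.1] [3.1 6.3]
row ends [  17.  -167.7] [16.4  7.1]
row ends [  30.5 -168.5] [30.   7.8]
```

View pics/wrist12.png

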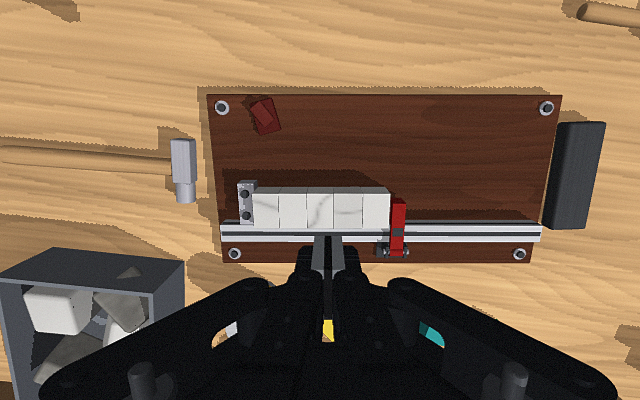

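The final view shows a straight row from (253,207) to (389,207), flush on the fence and against the end stop. The red stop lies flat behind the tail at (397,225), with arm-top height 53 mm against about 52 expected when fully down. The chip, hammer, stone and decoys are where they were.

```bash
python3 -c "
from workcell import env
print(env.hand_in())"
```

```text
the job is handed in; nothing more can be done
None
```

The five blanks are squared along the fence and closed up against the end stop, and the red flip stop is pressed down behind them. I handed the job in at about 28 s of the 70 s allowed.

- **Squaring and closing:** I pressed the blanks onto the fence with about 5–10 N and slid them as one row into the end stop. The first slide left blanks 3–5 standing 1–4 mm off the fence. I pressed the row back onto the fence and leaned on it again.
- **Leaning on the tail:** The first lean held 12.5–15.7 N, rose briefly to 18.8 N, then held about 14.5 N for a second. The final lean, after re-squaring, held about 14 N for a second. The highest force I read on the stone was 18.8 N; readings come only at the end of each move.
- **Flip stop:** I swung it over from behind and pressed it to its hard stop with 23 N. It did not move any further.

**Last checks:**
- The row's near edge reads 2.5–3.0 mm and its far edge 50.1–50.6 mm, against a nominal 2 and 50 mm, so it is flush within the camera's accuracy.
- The tail is at about y = 7 mm, behind which the stop's face sits at about 11 mm. The stop's arm top reads about 53 mm, and 52 mm is fully down.
- The row's front end reads about -168 mm against the stop's -170 mm. I put this down to how the camera sees the edge, because the row would not move further under the lean.
- The other bench items in view look unmoved.

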